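Mount the mixer stage, tighten its clamp to the first click and load the specimen cup

TASK

Set up the specimen mixer: lift the loose stage plate by its grip bar onto the three balls of the white dock, its round rubber pad on the side away from the crank, and press it down until its springs have drawn it fully home. Then turn the clamp crank clockwise (seen from above) until its torque clutch clicks for the first time, and stop there without a second click. Last, stand the specimen cup upright on the round rubber pad and let go, leaving the other things on the table where they are.

Things in the scene. Friction and masses are not known exactly. Their poses are not given: they have to be found in the camera images.
- dock: White mixer dock fixed to the table, housing 170 (x) by 262 (y) by 36 mm high. x to its rear, y to its left, z up; origin on the table under the middle of the seat; housing spans y -165 to +97. Three steel balls (16 mm, centres 42 mm up) at (0, 62), (36, -58), (-36, -58) mm. Grey posts at x = +-30, y = 0, 68 mm tall, carry two sprung rollers at the middle. Clamp spindle at (0, -125) mm.
- dock_home (a point): Dock point where the plate's origin lies when home, 47 mm above the table; plate and dock axes are then parallel. Lowering the plate, the rollers resist its pull stud with 4 to 8 N in all (the plate's weight helps) from 17 to 8 mm above home; less than 6 mm above home they draw it down, and if let go there within 4 mm sideways the balls centre it.
- plate: Loose aluminium plate on three legs, 170 (y) by 106 mm (x), 0.28 kg (varies). Origin at its middle, level with its feet; top 34 mm above. Dark grip bar across the middle: 60 mm along x, 14 mm thick along y, top at 75 mm. Rubber pad on the +y half, -y half bare. Each foot is a pair of rods, a V that sits over a dock ball: only one way round fits. Pull stud under the middle.
- plate_grip (a point): Middle of the plate's grip bar, 61 mm above the plate's origin, 27 mm above the plate's top, 14 mm below the bar's top. Same axes as the plate.
- plate_pad (a point): Centre of the round rubber pad, 72 mm in diameter, on the plate's top, at (0, 48, 34) mm in the plate's frame: the cup's place, 8 mm clear of the grip bar.
- crank_axis (a point): Point on the vertical axis of the clamp spindle, at the height of crank_grip.
- crank_grip (a point): Middle of the grey upright knob at the crank's end: 26 mm in diameter, 48 mm tall, 85 mm from the spindle axis, 151 mm above the table, 22 mm below the knob's top. It spins on its pin: grip it from above and carry it along the arc at fixed gripper yaw, or push it. It starts about to the dock's right (-y) and goes clockwise to the front (-x), 1.4 to 1.6 rad with light drag (2 N) until tight.
- clamp (a joint): Turn of the spindle and clamp finger, rad, clockwise positive. Starts at 0.1 to 0.3, clear of the plate, 1.70 tight, the finger's sprung foot then standing on the plate's right margin. Where in the dock the tight position lies differs by up to 0.15 rad either way from case to case, so feel or see it. As the clutch drops into its notch the spindle may turn back by up to 0.25, still tight.
- clutch (a joint): Slip of crank against spindle, rad, clockwise positive, 0 at the start. With the clamp tight it holds to about 0.6 Nm (5 to 9 N at the knob), gives way, and past 0.26 drops into the next notch at 0.52: the first click. A second follows past 0.79. Released between 0.3 and 0.75 it settles at 0.52. Seen as the crank moving on by one of the collar's 12 teeth while the finger stands still.
- clamp_tip (a point): Underside of the clamp finger at its foot, 52 mm from the spindle axis; the crank stands 90 degrees counter-clockwise of it until the clutch slips.
- cup: Closed specimen cup with a white ribbed screw lid, 66 mm in diameter (body 60 mm), 75 mm tall, 80 g (varies), standing upright on the table. Origin at the centre of its underside. The lid's rim spans 59 to 75 mm above the origin; grip it there from above across any diameter.
- spray_bottle: Bystander: small white spray bottle, 43 mm in diameter, 129 mm tall, origin at its base.
- timer: Bystander: flat white countdown timer, 58 x 66 x 19 mm, origin at its base.
- label_roll: Bystander: roll of labels, 80 mm in diameter, 50 mm tall, standing on its flat side, origin at its base.

How it is judged:
By the outcome, as a careful person would: the job done as asked, in the order asked, and still so for the second after the job is handed in, with the robot touching nothing.
It also fails if it takes over 67 s, if anything falls off the work surface, if the arm or the gripper's body presses on something with over 40 N, if the wrist force passes 120 N, or if a joint passes its speed limit or range.

ROBOT

A 6-joint arm with a two-finger parallel gripper is mounted at the origin on the work surface; the furniture and walls round the work are solid. World frame = base frame: x ahead of the robot, y to its left, z up, the work surface at z = 0. Lengths are in mm, angles in rad, forces in N, time in s.
With the tool pointing down it reaches from about 400 to 925 mm from the base axis. Payload 12.5 kg.
Tool frame: the origin (TCP) lies midway between the tips of the shut fingers; the grasp point (between the pads) lies 19 mm behind it; z points along the fingers, y is the line along which they close (so a half turn about z gives the same grasp; the last joint's range is limited). The gripper opens to 95 mm and grips with 3 to 60 N. Pads are 20 mm wide; open, the fingers measure 119 mm over their backs; the gripper's body (75 mm by 180 mm) begins 59 mm behind the grasp point.
Start: joints at [-1.266, 0.491, 1.559, -0, 1.092, -0.106], TCP at [249.613, -573.01, 214.661] pointing down, gripper open.
Joint ranges: [-3.1, 3.1], [-0.84, 2.19], [0.05, 2.79], [-1.13, 4.28], [0.06, 2.93], [-2.69, 2.69]. Speed limits (rad/s): [2.22, 2.22, 2.79, 3.14, 3.14, 3.14].

INTERFACE

Orientations are given as [roll, pitch, yaw] about the fixed x, y, z axes, in that order (R = Rz(yaw) Ry(pitch) Rx(roll)).
In Python, from cell import env gives the robot as it stands.
- The arm moves only by the tool arm_command, never from a script. Its argument "targets" is a list of rows, each a list of 5 numbers: the shift along the tool's x, y, z in mm, then the turn about the tool's z in degrees, then the opening, from 0 (shut) to 1 (fully open). In form: [[tx, ty, tz, roll, fingers], ...]. A call has 1 to 5 rows; each row is the pose to reach, as a shift and turn from the pose commanded when the call began, along the tool's axes at that moment; what a row does not reach only later rows make up. A row lasts 1/10 s, in which the tool goes at most 50 mm and 8.59 degrees, less where a joint would pass 70% of its speed; a pose out of reach is approached as far as the arm can. A call with a gripper value outside its range is refused whole. The fingers move at their own pace and stop on an object; the grip force is fixed at half the most. Time passes only in rows, so rows that repeat a pose let the fingers close. It gives the time, the measured TCP pose, the force, the opening and the grip force at its end, in the units of the state.
- env.state(): the state, without advancing time (a new reading comes with each control period).
- env.read_camera(name): name is "scene" or "top" or "wrist"; returns a dict with "frame" (384x512x3 uint8, red, green, blue), "vertical_fov" (degrees; the focal length in pixels is half the picture's height over the tangent of half this angle, whatever the lens; pixels are square), "cx", "cy" (the principal point, pixels), "world_from_camera" (4x4, takes a point from camera to world coordinates); the wrist camera has in their place "hand_eye" (4x4, takes a point from camera to tool coordinates, whose origin is the TCP and whose axes are the flange's). Camera axes: x right, y down, z forward; pixel columns grow to the right and rows downward; lengths in mm; the calibration is good to about 2 mm. A picture is of the moment at which its call begins: read the wrist's pose just before it. There is no depth.
- env.job_done(): hands the job in; it is judged then, once.
The state is a dict: "t": time; "joints": joint angles; "qvel": joint speeds; "tau": joint torques, N m; "eef_pos": TCP position; "tcp_rot": TCP orientation; "ft_force": force on the tool from outside, world axes, zero at the start; "moment": the same for the moment, N m; "opening": opening from 0.0 (shut) to 1.0 (fully open); "grip_force": force on a finger pad.
Only numpy, scipy, OpenCV 4.12 (cv2) and the standard library are available. Lean on these libraries where they do the work, as an engineer would, in place of code of your own. Each camera call takes 0.05 s, during which the arm holds its last target. There are 200 camera calls.

## Working session

There is one attempt and no reset: what is moved stays moved. The work goes in short steps, Python scripts to look and compute and a tool call to move; the robot and the scene stay as the last step left them, time stands still between calls to the robot, and variables do not carry over. Pictures are saved under pics/ and viewed, at most 10 in all, crops included, and the job is handed in when it is done.

Besides the shell and the picture viewer there is one more tool, called after "Request:" as name(argument=value, ...) on one line, values as JSON. arm_command: Moves the arm, as the interface text tells. Its arguments: {"type":"object","properties":{"targets":{"type":"array","items":{"type":"array","items":{"type":"number"}}}},"required":["targets"]}

```bash
ls; mkdir -p pics
cat > h.py <<'E'
import numpy as np, cv2
from cell import env
def cam(n):
    s=env.state(); c=env.read_camera(n); f=c["frame"]
    c["f"]=f.shape[0]/2/np.tan(np.radians(c["vertical_fov"])/2)
    if "world_from_camera" in c: c["T"]=np.array(c["world_from_camera"])
    else:
        from scipy.spatial.transform import Rotation as R
        T=np.eye(4); T[:3,:3]=R.from_euler('xyz',s["tcp_rot"]).as_matrix(); T[:3,3]=s["eef_pos"]
        c["T"]=T@np.array(c["hand_eye"])
    return c
def save(c,n): cv2.imwrite(f"pics/{n}.png",c["frame"][:,:,::-1])
def ray(c,u,v):
    d=np.array([(u-c["cx"])/c["f"],(v-c["cy"])/c["f"],1]); return c["T"][:3,3],c["T"][:3,:3]@d
def onz(c,u,v,z):
    o,d=ray(c,u,v); return o+d*(z-o[2])/d[2]
def proj(c,p):
    q=np.linalg.inv(c["T"])@np.append(p,1); return q[:2]/q[2]*c["f"]+[c["cx"],c["cy"]]
E
python3 - <<'E'
from h import *
print(env.state())
for n in("scene","top","wrist"):
    c=cam(n); save(c,n+"0"); print(n,c["f"],c["cx"],c["cy"],np.round(c["T"],3).tolist())
E
```

```text
pics
{'t': 0.0, 'joints': array([-1.26558867e+00,  4.91577865e-01,  1.55942367e+00, -2.79573642e-05,
        1.09167619e+00, -1.05598464e-01]), 'qvel': array([-0.00038023, -0.00012346,  0.00036167, -0.00068548, -0.00069506,
        0.00031589]), 'tau': array([ 2.32571729e-04, -6.12649155e+01, -2.58181661e+01,  6.91829086e-02,
        4.82070073e-02, -9.98970881e-05]), 'eef_pos': array([ 249.54026379, -572.77676684,  214.05924459]), 'tcp_rot': array([-3.14051101e+00, -8.97119669e-05,  4.10818970e-01]), 'ft_force': array([-0.98662105, -0.97316971, -0.49927664]), 'moment': array([0.0036033 , 0.00764989, 0.02392524]), 'grip_force': 0.0, 'opening': 0.999513302459146}
scene 419.69781210672454 255.99566551247787 193.24055081635112 [[-0.685, -0.444, 0.578, -31.84], [-0.729, 0.411, -0.548, 623.784], [0.006, -0.797, -0.604, 839.336], [0.0, 0.0, 0.0, 1.0]]
top 470.9232590041422 249.58188278186316 193.33477596481117 [[0.0, -0.998, 0.063, 553.693], [-1.0, -0.001, -0.015, -24.975], [0.015, -0.063, -0.998, 1723.992], [0.0, 0.0, 0.0, 1.0]]
wrist 308.23501575218165 254.39307352803038 188.23612619340287 [[0.399, -0.877, -0.267, 325.77], [-0.917, -0.382, -0.115, -539.654], [-0.001, 0.291, -0.957, 384.589], [0.0, 0.0, 0.0, 1.0]]
```

View pics/top0.png

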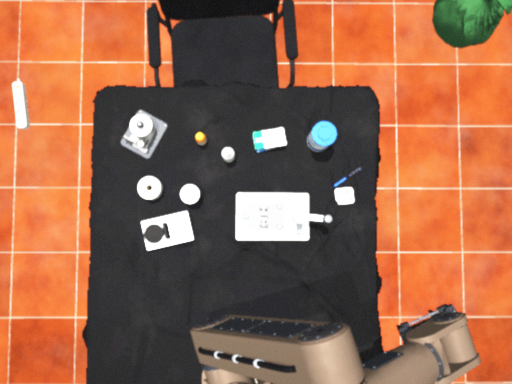

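View pics/scene0.png

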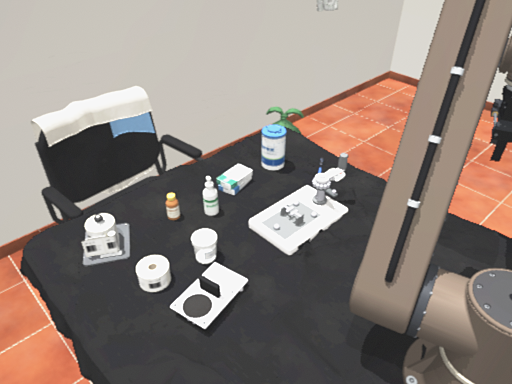

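The top view shows the plate at (167,231) with its pad to the left (+y). The cup is at (190,194), the label roll at (149,188), the dock at (272,217) and the crank knob at (328,219). Next I'll take coarse measurements.

Run:
```python
from h import *
c=cam("top"); g=cv2.cvtColor(c["frame"],cv2.COLOR_RGB2GRAY)
m=(g>140).astype(np.uint8); m[:, :100]=0; m[:,370:]=0; m[:95]=0; m[300:]=0
cs,_=cv2.findContours(m,cv2.RETR_EXTERNAL,cv2.CHAIN_APPROX_NONE)
for k in cs:
    a=cv2.contourArea(k)
    if a<60: continue
    (u,v),(w,h),ang=cv2.minAreaRect(k); 
    z=34 if abs(u-167)<8 and a>800 else 36 if a>2000 else 75
    b=cv2.boxPoints(((u,v),(w,h),ang)); P=np.array([onz(c,*q,z) for q in b])
    print(round(a),(round(u,1),round(v,1)),z,P[:,:2].round().tolist(),"ctr",P.mean(0).round(1), np.linalg.norm(P[0]-P[1]).round(),np.linalg.norm(P[1]-P[2]).round())
cv2.imwrite("pics/top1.png",cv2.resize(c["frame"][170:260,125:345,::-1],None,fx=3.6,fy=3.6,interpolation=cv2.INTER_CUBIC))
```

```text
1150 (166.7, 230.2) 34 [[564.0, 345.0], [603.0, 172.0], [492.0, 146.0], [453.0, 319.0]] ctr [528.3 245.7  34. ] 177.0 114.0
3680 (283.0, 216.0) 36 [[665.0, 2.0], [665.0, -343.0], [493.0, -341.0], [493.0, 2.0]] ctr [ 579.2 -170.    36. ] 346.0 172.0
306 (344.0, 195.4) 75 [[679.0, -344.0], [686.0, -414.0], [623.0, -419.0], [616.0, -350.0]] ctr [ 650.8 -381.5   75. ] 70.0 63.0
324 (189.0, 193.5) 75 [[694.0, 198.0], [694.0, 128.0], [620.0, 128.0], [620.0, 197.0]] ctr [657.  162.9  75. ] 70.0 74.0
462 (149.0, 187.0) 75 [[722.0, 345.0], [722.0, 261.0], [638.0, 260.0], [638.0, 344.0]] ctr [679.7 302.8  75. ] 84.0 84.0
136 (227.4, 153.2) 75 [[789.0, 61.0], [831.0, 40.0], [810.0, -3.0], [768.0, 18.0]] ctr [799.5  28.9  75. ] 48.0 47.0
70 (199.5, 137.0) 75 [[875.0, 143.0], [875.0, 112.0], [839.0, 112.0], [839.0, 143.0]] ctr [856.8 127.5  75. ] 32.0 36.0
602 (269.2, 138.3) 75 [[876.0, -54.0], [902.0, -169.0], [830.0, -184.0], [805.0, -69.0]] ctr [ 853.  -118.8   75. ] 118.0 74.0
565 (322.0, 135.0) 75 [[858.0, -239.0], [933.0, -314.0], [873.0, -374.0], [797.0, -298.0]] ctr [ 865.3 -306.1   75. ] 107.0 85.0
1288 (142.5, 133.2) 75 [[837.0, 416.0], [963.0, 351.0], [902.0, 240.0], [777.0, 306.0]] ctr [870.  328.1  75. ] 142.0 126.0
```

View pics/top1.png

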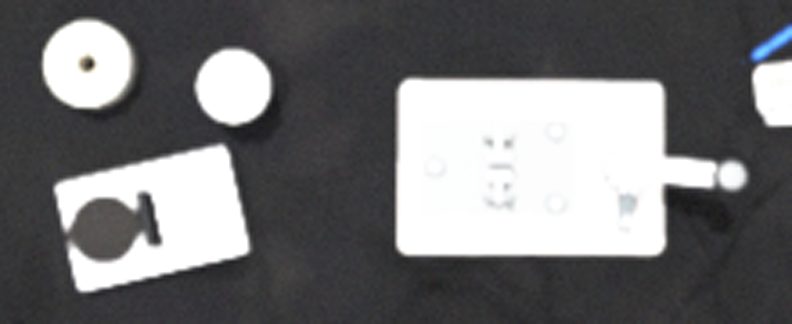

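The crop shows the dock with its single ball on the left and two on the right, so its yaw is near 0. The crank knob is at crop (732,176), and the plate's pad is left of its bar. I'll fly a wrist view over the dock, then one over the plate.

```bash
cat >> h.py <<'E'
def plan(*wps,step=240):
    """wps: (x,y,z,yawdeg); print calls"""
    s=env.state(); p=np.array(s["eef_pos"]); y=np.degrees(s["tcp_rot"][2])
    for w in wps:
        d=np.array(w[:3])-p; n=max(1,int(np.ceil(max(np.linalg.norm(d)/step,abs(w[3]-y)/38))))
        for i in range(n):
            a=np.radians(y); q=d/n; dy=(w[3]-y)/(n-i)
            t=[q[0]*np.cos(a)+q[1]*np.sin(a), q[0]*np.sin(a)-q[1]*np.cos(a), -q[2], -dy]
            print(w,i,np.round(t,1).tolist()); y+=dy
        p=np.array(w[:3])
E
python3 -c "
from h import *
plan((615,-145,300,0))"
```

```text
(615, -145, 300, 0) 0 [168.6, -82.1, -28.6, 7.8]
(615, -145, 300, 0) 1 [155.8, -104.4, -28.6, 7.8]
(615, -145, 300, 0) 2 [140.1, -124.7, -28.6, 7.8]
```

Request:
arm_command(targets=[[169, -82, -29, 7.8, 1], [169, -82, -29, 7.8, 1], [169, -82, -29, 7.8, 1], [169, -82, -29, 7.8, 1], [169, -82, -29, 7.8, 1]])

```text
t: 0.7
eef_pos: [374.3, -427.3, 244.7]
tcp_rot: [3.141, -0.001, 0.279]
ft_force: [-1.0, 0.4, -0.5]
opening: 1.0
grip_force: 0.0
```

Request:
arm_command(targets=[[156, -104, -29, 7.8, 1], [156, -104, -29, 7.8, 1], [156, -104, -29, 7.8, 1], [156, -104, -29, 7.8, 1], [156, -104, -29, 7.8, 1]])

```text
t: 1.2
eef_pos: [496.0, -285.4, 273.2]
tcp_rot: [3.141, -0.001, 0.142]
ft_force: [-0.2, -0.2, -0.9]
opening: 1.001
grip_force: 0.0
```

Request:
arm_command(targets=[[140, -125, -29, 7.8, 1], [140, -125, -29, 7.8, 1], [140, -125, -29, 7.8, 1], [140, -125, -29, 7.8, 1], [140, -125, -29, 7.8, 1]])

```text
t: 1.7
eef_pos: [617.2, -142.6, 301.5]
tcp_rot: [-3.141, -0.001, 0.006]
ft_force: [0.5, -0.1, -0.4]
opening: 0.996
grip_force: 0.0
```

Run:
```python
from h import *
c=cam("wrist"); save(c,"w1"); s=env.state(); print(s["t"],s["eef_pos"],s["tcp_rot"],s["ft_force"])
plan((565,246,300,12.7))
```

```text
1.75 [ 615.8405948  -144.24029148  301.06699818] [3.14139928e+00 4.02262387e-04 4.73052940e-03] [-0.55535269 -0.22790592 -0.31254349]
(565, 246, 300, 12.7) 0 [-24.5, -195.2, 0.5, -6.2]
(565, 246, 300, 12.7) 1 [-3.2, -196.7, 0.5, -6.2]
```

View pics/w1.png

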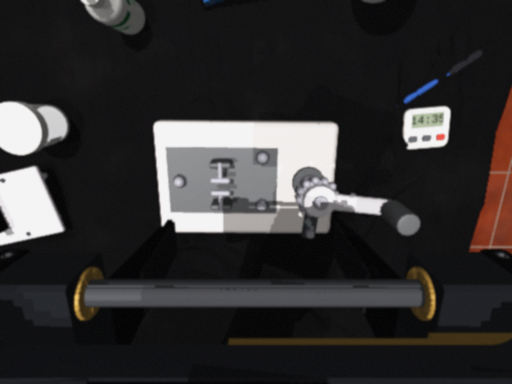

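The dock top spans about (155,121) to (338,233). The balls are at (180,181), (263,157) and (263,205), the spindle hub is near (320,200) and the knob top near (403,218). I'll measure the dock from this view and move on to the plate.

Run:
```python
from h import *
c=cam("wrist"); fr=c["frame"]; g=cv2.cvtColor(fr,cv2.COLOR_RGB2GRAY)
save(c,"w2"); np.savez("w2.npz",T=c["T"],f=c["f"],cx=c["cx"],cy=c["cy"])
# balls: dark/bright disc relative to gray panel
for u,v in((180,181),(263,157),(263,205)):
    p=g[v-10:v+11,u-10:u+11].astype(float); bg=np.median(p)
    m=(abs(p-bg)>12).astype(np.uint8)
    n,l,st,ce=cv2.connectedComponentsWithStats(m); k=1+np.argmax(st[1:,4])
    uv=ce[k]+[u-10,v-10]; print(uv.round(1),st[k],onz(c,*uv,43).round(1))
m=(g>150).astype(np.uint8); m[240:]=0
cs,_=cv2.findContours(m,cv2.RETR_EXTERNAL,cv2.CHAIN_APPROX_NONE); 
k=[k for k in cs if cv2.pointPolygonTest(k,(160,130),False)>=0][0]
P=np.array([onz(c,*q[0],36)[:2] for q in k]); 
# edges: rear (max x), left (max y), in world
uv=k[:,0,:]
def line(sel):
    vx,vy,x0,y0=cv2.fitLine(P[sel].astype(np.float32),cv2.DIST_HUBER,0,.01,.01).ravel(); return np.degrees(np.arctan2(vy,vx)).round(2),x0.round(1),y0.round(1)
print("rear",line((uv[:,1]<126)&(uv[:,0]>170)&(uv[:,0]<320)))
print("left",line((uv[:,0]<166)&(uv[:,1]>130)&(uv[:,1]<205)))
print("right",line((uv[:,0]>330)&(uv[:,0]<345)&(uv[:,1]>130)&(uv[:,1]<180)))
print("front",line((uv[:,1]>225)&(uv[:,0]>185)&(uv[:,0]<290)), P.min(0),P.max(0))
cv2.imwrite("pics/dock.png",cv2.resize(fr[110:250,145:425,::-1],None,fx=2.8,fy=2.8,interpolation=cv2.INTER_CUBIC))
```

```text
[179.  179.5] [  2   2  15  15 145] [581.2 -35.3  43. ]
[261.  155.8] [  1   2  15  15 162] [ 616.2 -152.9   43. ]
[262.8 205.6] [  0   0  21  21 352] [ 541.7 -156.4   43. ]
rear (np.float32(89.71), np.float32(664.3), np.float32(-131.1))
left (np.float32(-0.33), np.float32(599.5), np.float32(-0.6))
right (np.float32(0.01), np.float32(611.1), np.float32(-256.9))
front (np.float32(-88.68), np.float32(499.5), np.float32(-91.5)) [ 498.53630799 -337.44041646] [6.64974817e+02 5.00607917e-01]
```

View pics/dock.png

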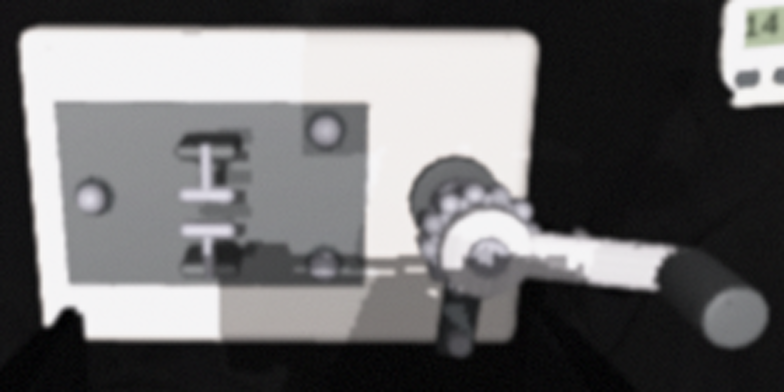

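Request:
arm_command(targets=[[-24, -195, 0, -6.2, 1], [-24, -195, 0, -6.2, 1], [-24, -195, 0, -6.2, 1], [-24, -195, 0, -6.2, 1], [-24, -195, 0, -6.2, 1]])

```text
t: 2.3
eef_pos: [589.4, 52.6, 301.6]
tcp_rot: [-3.141, 0.0, 0.113]
ft_force: [0.1, -1.5, 0.2]
opening: 1.001
grip_force: 0.0
```

Request:
arm_command(targets=[[-3, -197, 0, -6.2, 1], [-3, -197, 0, -6.2, 1], [-3, -197, 0, -6.2, 1], [-3, -197, 0, -6.2, 1], [-3, -197, 0, -6.2, 1]])

```text
t: 2.8
eef_pos: [565.4, 247.8, 301.1]
tcp_rot: [-3.141, 0.001, 0.221]
ft_force: [0.0, -0.8, -0.6]
opening: 1.002
grip_force: 0.0
```

Run:
```python
from h import *
cam("wrist");c=cam("wrist"); save(c,"w3"); np.savez("w3.npz",T=c["T"],f=c["f"],cx=c["cx"],cy=c["cy"]); s=env.state(); print(s["t"],s["eef_pos"],s["tcp_rot"])
```

```text
2.9 [566.16228063 244.36152152 301.15598294] [3.14086611e+00 7.25333675e-04 2.18875595e-01]
```

View pics/w3.png

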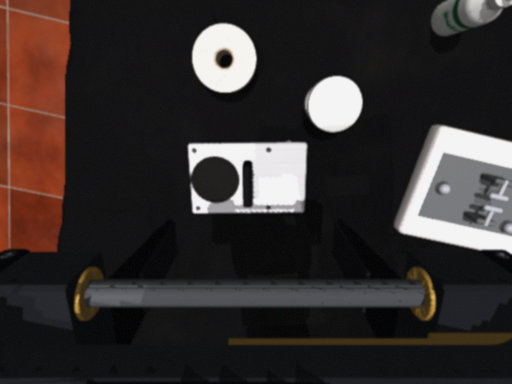

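The wrist view shows the plate at (188–307, 142–213), with the pad at (215,179), the bar at (248,184) and the cup lid at (334,104). Now I'll measure the plate, cup and remaining dock points.

Run:
```python
from h import *
def L(n):
    z=np.load(n+".npz"); c={k:z[k] for k in z}; c["frame"]=cv2.imread(f"pics/{n}.png"); return c
c=L("w2")
B=np.array([onz(c,*q,43) for q in((178.6,180.4),(261.1,156.4),(261.1,204.3))]); print("balls",B.round(1).tolist())
from scipy.spatial.transform import Rotation as R
D=np.array([[0,62],[36,-58],[-36,-58]]);
A=D-D.mean(0);Q=B[:,:2]-B[:,:2].mean(0); th=np.arctan2((A[:,0]*Q[:,1]-A[:,1]*Q[:,0]).sum(),(A*Q).sum())
Rm=np.array([[np.cos(th),-np.sin(th)],[np.sin(th),np.cos(th)]]); print("dock yaw",np.degrees(th),"orig",B[:,:2].mean(0)-Rm@D.mean(0))
print("knob top",onz(c,145+735/2.8,110+317/2.8,173),"hub",onz(c,145+488/2.8,110+252/2.8,140))
c=L("w3"); g=cv2.cvtColor(c["frame"],cv2.COLOR_BGR2GRAY)
sub=(g>120).astype(np.uint8); sub[222:]=0
cs,_=cv2.findContours(sub,cv2.RETR_EXTERNAL,cv2.CHAIN_APPROX_NONE)
for u,v,z in((290,160,34),(334,104,75),(210,40,50)):
    k=[k for k in cs if cv2.pointPolygonTest(k,(u,v),False)>=0][0]
    P=np.array([onz(c,*q[0],z)[:2] for q in k],np.float32)
    if z==34: r=cv2.minAreaRect(P); print("plate",r, cv2.boxPoints(r).round(1).tolist())
    else: print("round",z,cv2.minEnclosingCircle(P),cv2.boundingRect(k))
blk=((g<70)).astype(np.uint8)[145:211,191:305]; 
n,l,st,ce=cv2.connectedComponentsWithStats(blk)
for i in range(1,n):
    if st[i,4]>80: print(st[i],ce[i].round(1)+[191,145])
cv2.imwrite("pics/plate.png",cv2.resize(c["frame"][130:225,180:315],None,fx=5,fy=5,interpolation=cv2.INTER_CUBIC))
```

```text
balls [[579.8, -34.5, 43.0], [615.4, -153.1, 43.0], [543.7, -153.9, 43.0]]
dock yaw 0.03692526070229902 orig [579.61701125 -95.86900194]
knob top [ 570.41598667 -304.45450903  173.        ] hub [ 584.33422826 -217.6714639   140.        ]
plate ((528.9299926757812, 248.46499633789062), (106.73278045654297, 169.94778442382812), 13.255126953125) [[457.5, 318.8999938964844], [496.5, 153.5], [600.4000244140625, 178.0], [561.4000244140625, 343.3999938964844]]
round 75 ((657.223876953125, 166.00816345214844), 35.546382904052734) (305, 76, 58, 56)
round 50 ((680.7855834960938, 311.45404052734375), 40.919898986816406) (192, 23, 65, 70)
[   0   12   47   45 1628] [214.7 179.2]
[ 52  16  10  46 383] [247.3 183.3]
```

View pics/plate.png

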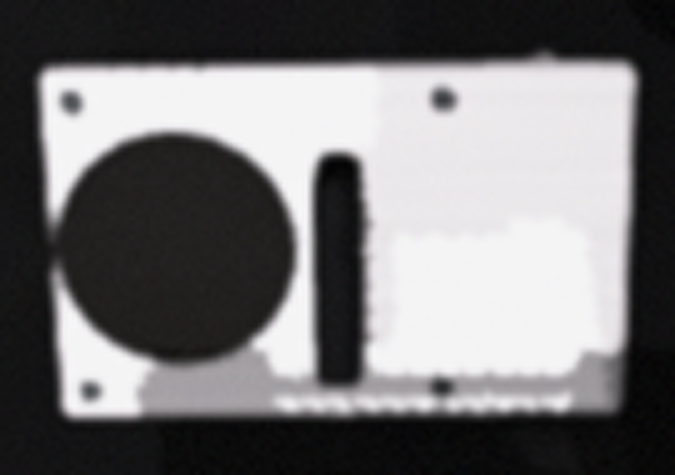

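The plate measures 106.7 × 169.9 mm at z=34, as expected, with its centre at (528.9, 248.5) and yaw 13.25°. The dock origin is about (579.6, −97) with yaw about 0; the ball spacing fits, and the top view gives the same plate-to-dock vector. Next I'll grasp the plate.

```bash
python3 -c "
from h import *
plan((528.9,248,130,13.25),(528.9,248,42,13.25))"
```

```text
(528.9, 248, 130, 13.25) 0 [-35.6, -11.6, 171.2, -0.7]
(528.9, 248, 42, 13.25) 0 [0.0, 0.0, 88.0, -0.0]
```

Request:
arm_command(targets=[[-36, -12, 171, -0.7, 1], [-36, -12, 171, -0.7, 1], [-36, -12, 171, -0.7, 1], [-36, -12, 171, -0.7, 1], [-36, -12, 171, -0.7, 1]])

```text
t: 3.4
eef_pos: [526.9, 246.6, 127.6]
tcp_rot: [3.141, 0.006, 0.229]
ft_force: [-0.6, 0.1, 0.1]
opening: 1.002
grip_force: 0.0
```

Request:
arm_command(targets=[[0, 0, 35, 0, 0.5], [0, 0, 70, 0, 0.5], [0, 0, 86, 0, 0.5], [0, 0, 88, 0, 0.5], [0, 0, 88, 0, 0.5]])

```text
t: 3.9
eef_pos: [529.6, 248.7, 43.9]
tcp_rot: [3.142, -0.002, 0.23]
ft_force: [0.2, -0.7, 0.7]
opening: 0.635
grip_force: 0.0
```

```bash
python3 -c "
from h import *
c=cam('wrist');save(c,'w4');s=env.state();print(s['eef_pos'],s['tcp_rot'],s['ft_force'],s['opening'])"
```

```text
[529.60938676 248.95082232  44.30434442] [-3.14154308e+00 -2.40567287e-03  2.29942615e-01] [-0.07728619 -0.96188894 -0.13559821] 0.5967755199269623
```

View pics/w4.png

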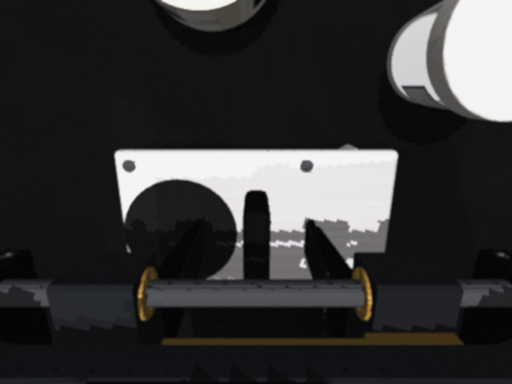

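The plate is between the fingers: the bar is at column 256 and the fingers are symmetric about 255, so lateral bias is under 1 mm. Now I'll close and lift.

Request:
arm_command(targets=[[0, 0, 0, 0, 0], [0, 0, 0, 0, 0], [0, 0, 0, 0, 0], [0, 0, 0, 0, 0], [0, 0, 0, 0, 0]])

```text
t: 4.45
eef_pos: [528.3, 249.6, 42.8]
tcp_rot: [3.142, -0.0, 0.231]
ft_force: [-0.0, 0.1, 0.9]
opening: 0.173
grip_force: 0.2
```

Request:
arm_command(targets=[[0, 0, 0, 0, 0], [0, 0, 0, 0, 0], [0, 0, 0, 0, 0], [0, 0, 0, 0, 0], [0, 0, 0, 0, 0]])

```text
t: 4.95
eef_pos: [528.2, 249.5, 42.7]
tcp_rot: [3.142, -0.0, 0.231]
ft_force: [-0.2, 1.5, 1.9]
opening: 0.146
grip_force: 30.0
```

Request:
arm_command(targets=[[0, 0, -20, 0, 0], [0, 0, -50, 0, 0], [0, 0, -90, 0, 0], [0, 0, -120, 0, 0], [0, 0, -120, 0, 0]])

```text
t: 5.45
eef_pos: [529.5, 250.0, 166.1]
tcp_rot: [-3.141, -0.006, 0.231]
ft_force: [0.8, -0.0, -3.0]
opening: 0.148
grip_force: 30.0
```

```bash
python3 -c "
from h import *
s=env.state();print(s)
plan((579.6,-96.3,165,0),(579.6,-96.3,110,0))"
```

```text
{'t': 5.45, 'joints': array([ 3.28344807e-01,  4.86002438e-01,  1.71680390e+00, -1.03491309e-04,
        9.32821629e-01,  1.66812069e+00]), 'qvel': array([-0.00030588,  0.06022922,  0.06509283,  0.00118656, -0.06983222,
       -0.00053438]), 'tau': array([ 1.87260885e-02, -6.06694579e+01, -2.42618608e+01,  1.05870396e-02,
        8.46544169e-01, -5.44765112e-05]), 'eef_pos': array([529.53420492, 249.99523799, 166.11119163]), 'tcp_rot': array([-3.14109616, -0.00594457,  0.23108036]), 'ft_force': array([ 0.79204602, -0.02558291, -2.98401626]), 'moment': array([ 0.00322343, -0.03754118, -0.01630499]), 'grip_force': 29.999650418758392, 'opening': 0.14837408713827438}
(579.6, -96.3, 165, 0) 0 [-15.3, 174.3, 0.6, 6.6]
(579.6, -96.3, 165, 0) 1 [4.9, 174.9, 0.6, 6.6]
(579.6, -96.3, 110, 0) 0 [0.0, 0.0, 55.0, -0.0]
```

Request:
arm_command(targets=[[-15, 174, 0, 6.6, 0], [-15, 174, 0, 6.6, 0], [-15, 174, 0, 6.6, 0], [-15, 174, 0, 6.6, 0], [-15, 174, 0, 6.6, 0]])

```text
t: 5.95
eef_pos: [553.3, 73.7, 161.1]
tcp_rot: [3.141, 0.002, 0.112]
ft_force: [-0.6, 0.1, -2.1]
opening: 0.145
grip_force: 30.0
```

Request:
arm_command(targets=[[5, 175, 0, 6.6, 0], [5, 175, 0, 6.6, 0], [5, 175, 0, 6.6, 0], [5, 175, 0, 6.6, 0], [5, 175, 0, 6.6, 0]])

```text
t: 6.45
eef_pos: [578.6, -98.8, 161.2]
tcp_rot: [-3.142, 0.001, -0.002]
ft_force: [0.6, 0.8, -2.4]
opening: 0.147
grip_force: 30.0
```

Request:
arm_command(targets=[[0, 0, 0, 0, 0], [0, 0, 0, 0, 0]])

```text
t: 6.65
eef_pos: [578.3, -95.1, 162.0]
tcp_rot: [-3.141, 0.001, 0.002]
ft_force: [-0.9, 0.1, -1.9]
opening: 0.147
grip_force: 30.0
```

```bash
python3 -c "
from h import *
s=env.state();print(s['eef_pos'],s['tcp_rot'],s['ft_force'])
plan((579.2,-96.3,108,0))"
```

```text
[578.28732021 -95.06410469 161.9746271 ] [-3.14108905e+00  1.23388626e-03  1.84091653e-03] [-0.88950768  0.06497413 -1.91264717]
(579.2, -96.3, 108, 0) 0 [0.9, 1.2, 54.0, 0.1]
```

Request:
arm_command(targets=[[1, 1, 20, 0.1, 0], [1, 1, 40, 0.1, 0], [1, 1, 52, 0.1, 0], [1, 1, 52, 0.1, 0], [1, 1, 52, 0.1, 0]])

```text
t: 7.15
eef_pos: [579.9, -97.0, 111.0]
tcp_rot: [3.142, -0.0, -0.0]
ft_force: [-0.1, 0.4, -1.7]
opening: 0.144
grip_force: 30.0
```

Request:
arm_command(targets=[[0, 0, 3, 0, 0], [0, 0, 6, 0, 0], [0, 0, 8, 0, 0], [0, 0, 10, 0, 0], [0, 0, 10, 0, 0]])

```text
t: 7.65
eef_pos: [579.6, -97.6, 100.4]
tcp_rot: [3.142, 0.0, -0.001]
ft_force: [-0.5, 0.1, -0.3]
opening: 0.148
grip_force: 30.0
```

Request:
arm_command(targets=[[0, 0, 2, 0, 0], [0, 0, 4, 0, 0], [0, 0, 5, 0, 0], [0, 0, 6, 0, 0], [0, 0, 6, 0, 0]])

```text
t: 8.15
eef_pos: [579.5, -97.5, 94.2]
tcp_rot: [-3.141, 0.001, -0.001]
ft_force: [-0.8, 0.3, -4.5]
opening: 0.143
grip_force: 30.0
```

```bash
python3 -c "
from h import *
s=env.state();print(s['eef_pos'],s['tcp_rot'],s['ft_force'],s['moment'],s['grip_force'])"
```

```text
[579.45682069 -97.47734442  94.24270686] [-3.14145190e+00  6.83076417e-04 -1.06805184e-03] [-0.775274    0.33080482 -4.48465356] [ 0.03175249  0.02136829 -0.07247487] 29.999284744262695
```

Request:
arm_command(targets=[[0, -1, 1, 0, 0], [0, -1, 2, 0, 0], [0, -1, 3, 0, 0], [0, -1, 3, 0, 0], [0, -1, 3, 0, 0]])

```text
t: 8.65
eef_pos: [579.6, -96.5, 91.5]
tcp_rot: [-3.142, 0.0, -0.001]
ft_force: [0.3, -0.4, -5.2]
opening: 0.143
grip_force: 30.0
```

Request:
arm_command(targets=[[0, 0, 1, 0, 0], [0, 0, 2, 0, 0], [0, 0, 2, 0, 0], [0, 0, 2, 0, 0]])

```text
t: 9.05
eef_pos: [579.6, -96.4, 89.7]
tcp_rot: [-3.142, 0.0, -0.001]
ft_force: [-0.7, 2.6, -3.2]
opening: 0.144
grip_force: 30.0
```

Request:
arm_command(targets=[[0, 0, 0, 0, 0.4], [0, 0, 0, 0, 0.4], [0, 0, 0, 0, 0.4], [0, 0, 0, 0, 0.4], [0, 0, 0, 0, 0.4]])

```text
t: 9.55
eef_pos: [579.7, -96.7, 89.7]
tcp_rot: [3.141, -0.0, -0.001]
ft_force: [0.8, 0.4, 0.6]
opening: 0.397
grip_force: 0.0
```

Request:
arm_command(targets=[[0, 0, -30, 0, 0.4], [0, 0, -80, 0, 0.4], [0, 0, -130, 0, 0.4], [30, 0, -180, 0, 0.4], [30, 0, -210, 0, 0.4]])

```text
t: 10.05
eef_pos: [611.0, -96.7, 302.5]
tcp_rot: [3.141, -0.003, -0.001]
ft_force: [-0.8, 0.4, 0.4]
opening: 0.402
grip_force: 0.0
```

Request:
arm_command(targets=[[0, 60, 0, 0, 0.4], [0, 60, 0, 0, 0.4], [0, 60, 0, 0, 0.4], [0, 60, 0, 0, 0.4]])

```text
t: 10.45
eef_pos: [609.3, -156.1, 299.0]
tcp_rot: [-3.141, 0.001, -0.002]
ft_force: [-0.2, 0.7, -0.4]
opening: 0.402
grip_force: 0.0
```

Run:
```python
from h import *
c=cam('wrist');save(c,'w5');np.savez("w5.npz",T=c["T"],f=c["f"],cx=c["cx"],cy=c["cy"]);s=env.state();print(s['t'],s['eef_pos'],s['ft_force'],s['opening'])
cv2.imwrite("pics/w5c.png",cv2.resize(c["frame"][90:250,90:490,::-1],None,fx=2,fy=2,interpolation=cv2.INTER_CUBIC))
```

```text
10.5 [ 609.3985282  -155.77792461  299.16160557] [-0.06398746 -0.02227646 -0.97753277] 0.40057385997055023
```

View pics/w5c.png

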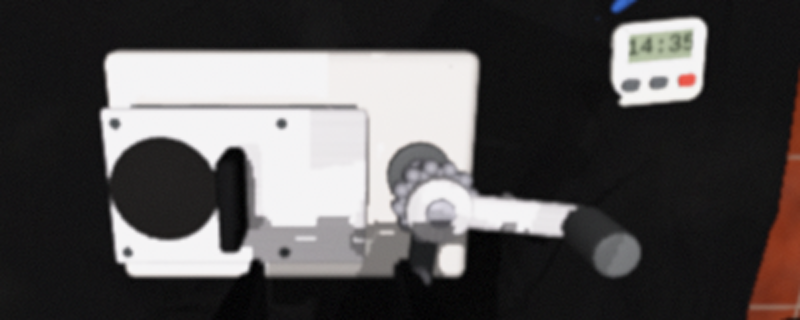

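The plate sits over the dock, with the pad to the left and the finger still clear at the front. I'll check its height, pose and the knob in numbers.

Run:
```python
from h import *
z=np.load("w5.npz"); c={k:z[k] for k in z}; im=cv2.imread("pics/w5.png"); g=cv2.cvtColor(im,cv2.COLOR_BGR2GRAY)
pt=lambda x,y:(90+x/2,90+y/2)
for zz in(81,87):
    a,b,d=[onz(c,*pt(*q),zz) for q in((101,109),(366,109),(118,263))]
    print(zz,"rear len",np.linalg.norm(a-b).round(1),"side",np.linalg.norm(a-d).round(1),"mid",((b+d)/2).round(1)[:2],"yaw",np.degrees(np.arctan2(b[0]-a[0],-(b[1]-a[1]))).round(2)*-1)
# screws / pad by blobs at z=81
blk=(g<60).astype(np.uint8)[146:218,144:264]; n,l,st,ce=cv2.connectedComponentsWithStats(blk)
for i in range(1,n):
    if st[i,4]>15: print(st[i],onz(c,*(ce[i]+[144,146]),81).round(1))
# knob top: gray disc
kn=pt(617,255); 
print("knobtop",onz(c,*kn,173).round(1),"hub top(?)",[onz(c,*pt(441,211),h).round(1)[:2].tolist() for h in(120,130,140)])
```

```text
81 rear len 167.4 side 105.2 mid [579.2 -95.3] yaw 0.11
87 rear len 164.8 side 103.5 mid [581.  -96.2] yaw 0.11
[   0   13   70   59 2766] [578.  -56.6  81. ]
knobtop [ 570.1 -304.6  173. ] hub top(?) [[576.7, -222.4], [580.0, -220.5], [583.3, -218.6]]
```

The plate is home: the edges fit z≈81 and the centre is (579.2,−95.3). The spindle axis is about (579.6,−221). The knob is at (570.2,−304.8), which gives radius 84 and an angle of about 0.11 rad past "right". Next I'll grip the knob.

```bash
python3 -c "
from h import *
plan((570.2,-305,200,0),(570.2,-305,136,0))"
```

```text
(570.2, -305, 200, 0) 0 [-39.1, 149.3, 99.2, -0.1]
(570.2, -305, 136, 0) 0 [0.0, 0.0, 64.0, -0.0]
```

Request:
arm_command(targets=[[-20, 75, 20, -0.1, 0.6], [-39, 149, 60, -0.1, 0.6], [-39, 149, 99, -0.1, 0.6], [-39, 149, 99, -0.1, 0.6], [-39, 149, 99, -0.1, 0.6]])

```text
t: 11.0
eef_pos: [568.4, -306.4, 196.3]
tcp_rot: [-3.138, 0.006, -0.001]
ft_force: [-0.3, 0.0, 0.2]
opening: 0.595
grip_force: 0.0
```

```bash
python3 -c "
from h import *
c=cam('wrist');save(c,'w6');s=env.state();print(s['eef_pos'],s['ft_force'],s['opening'])"
```

```text
[ 569.65700626 -305.3736033   198.76448896] [0.93643443 0.53488163 0.42931865] 0.5988006924968771
```

View pics/w6.png

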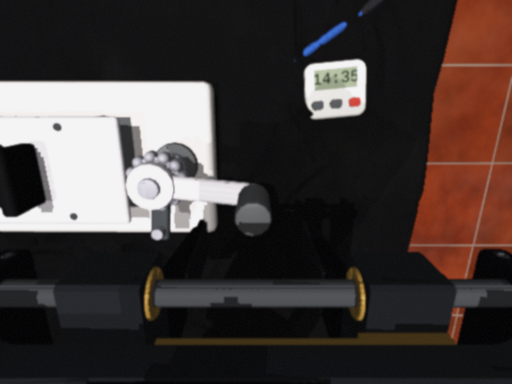

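The knob is at column 253 between the fingers, so it is centred. That was my tenth picture, so from here I'll work by numbers. I'll lower and grip.

Request:
arm_command(targets=[[0, 0, 20, 0, 0.6], [0, 0, 45, 0, 0.6], [0, 0, 63, 0, 0.6], [0, 0, 63, 0, 0], [0, 0, 63, 0, 0]])

```text
t: 11.55
eef_pos: [571.4, -304.6, 139.2]
tcp_rot: [3.141, -0.001, 0.002]
ft_force: [0.8, 0.3, 0.8]
opening: 0.485
grip_force: 0.0
```

Request:
arm_command(targets=[[0, 0, 0, 0, 0], [0, 0, 0, 0, 0], [0, 0, 0, 0, 0], [0, 0, 0, 0, 0], [0, 0, 0, 0, 0]])

```text
t: 12.05
eef_pos: [570.7, -305.9, 138.3]
tcp_rot: [3.141, -0.001, 0.0]
ft_force: [0.5, -1.8, 4.1]
opening: 0.268
grip_force: 30.0
```

```bash
cat >> h.py <<'E'
AX=np.array([579.4,-221.0]); 
def arc(*ths,r=84.5):
    s=env.state(); p=np.array(s["eef_pos"]); a=s["tcp_rot"][2]; d=p[:2]-AX
    th=np.arctan2(-d[0],-d[1]); F=np.array(s["ft_force"]); t=np.array([-np.cos(th),np.sin(th)]); n=np.array([-np.sin(th),-np.cos(th)])
    print("t",s["t"],"p",p.round(1),"th",th.round(3),"r",np.linalg.norm(d).round(1),"Ft",(F[:2]@t).round(2),"Fr",(F[:2]@n).round(2),"Fz",F[2].round(2),"grip",s["grip_force"],s["opening"])
    for x in ths:
        q=AX-r*np.array([np.sin(x),np.cos(x)])-p[:2]
        print(x.__round__(3),np.round([q[0]*np.cos(a)+q[1]*np.sin(a),q[0]*np.sin(a)-q[1]*np.cos(a)],1).tolist())
E
python3 -c "
from h import *
arc(*np.arange(.2,1.6,.1))"
```

```text
t 12.05 p [ 570.7 -305.9  138.3] th 0.102 r 85.3 Ft -0.71 Fr 1.71 Fz 4.09 grip 30.004826188087463 0.26778993958603275
0.2 [-8.1, -2.0]
0.3 [-16.2, -4.1]
0.4 [-24.2, -7.0]
0.5 [-31.8, -10.7]
0.6 [-39.0, -15.1]
0.7 [-45.7, -20.2]
0.8 [-51.9, -26.0]
0.9 [-57.5, -32.4]
1.0 [-62.4, -39.2]
1.1 [-66.6, -46.6]
1.2 [-70.0, -54.3]
1.3 [-72.7, -62.3]
1.4 [-74.5, -70.5]
1.5 [-75.5, -78.9]
```

Request:
arm_command(targets=[[-8, -1.2, 0, 0, 0], [-16, -3.5, 0, 0, 0], [-24, -6.5, 0, 0, 0], [-32, -10, 0, 0, 0], [-39, -14.5, 0, 0, 0]])

```text
t: 12.55
eef_pos: [530.8, -291.3, 138.0]
tcp_rot: [3.141, -0.001, 0.0]
ft_force: [1.6, -2.2, 5.5]
opening: 0.269
grip_force: 30.0
```

```bash
python3 -c "
from h import *
arc(*np.arange(.7,1.5,.1),r=85)"
```

```text
t 12.55 p [ 530.8 -291.3  138. ] th 0.605 r 85.4 Ft -2.59 Fr 0.89 Fz 5.54 grip 30.002496242523193 0.2694574998960262
0.7 [-6.2, -5.3]
0.8 [-12.4, -11.0]
0.9 [-18.0, -17.4]
1.0 [-23.0, -24.3]
1.1 [-27.2, -31.7]
1.2 [-30.7, -39.5]
1.3 [-33.3, -47.5]
1.4 [-35.2, -55.8]
```

Drag is 2.6 N and the radial force is small, so I'll go on.

Request:
arm_command(targets=[[-6.2, -5.3, 0, 0, 0], [-12.4, -11, 0, 0, 0], [-18, -17.4, 0, 0, 0], [-23, -24.3, 0, 0, 0], [-27.2, -31.7, 0, 0, 0]])

```text
t: 13.05
eef_pos: [503.3, -259.7, 138.1]
tcp_rot: [3.14, -0.0, 0.001]
ft_force: [-2.3, -4.0, 6.4]
opening: 0.267
grip_force: 30.0
```

```bash
python3 -c "
from h import *
arc(*np.arange(1.2,1.5,.1),*np.arange(1.5,2.1,.05),r=85)"
```

```text
t 13.05 p [ 503.3 -259.7  138.1] th 1.101 r 85.4 Ft -2.53 Fr 3.84 Fz 6.41 grip 30.001131892204285 0.267250584698512
1.2 [-3.1, -7.9]
1.3 [-5.8, -15.9]
1.4 [-7.7, -24.2]
1.5 [-8.7, -32.7]
1.5 [-8.7, -32.7]
1.55 [-8.9, -36.9]
1.6 [-8.8, -41.2]
1.65 [-8.6, -45.4]
1.7 [-8.2, -49.6]
1.75 [-7.5, -53.8]
1.8 [-6.6, -58.0]
1.85 [-5.6, -62.1]
1.9 [-4.3, -66.2]
1.95 [-2.8, -70.1]
2.0 [-1.2, -74.1]
2.05 [0.7, -77.9]
2.1 [2.8, -81.6]
```

Request:
arm_command(targets=[[-4, -7.5, 0, 0, 0], [-6.5, -15.6, 0, 0, 0], [-8.5, -24, 0, 0, 0], [-8.5, -24, 0, 0, 0]])

```text
t: 13.45
eef_pos: [494.8, -234.6, 137.9]
tcp_rot: [3.142, 0.001, 0.001]
ft_force: [-2.3, -1.9, 5.7]
opening: 0.27
grip_force: 30.0
```

```bash
python3 -c "
from h import *
arc(*np.arange(1.45,2.1,.05),r=86)"
```

```text
t 13.45 p [ 494.8 -234.6  137.9] th 1.412 r 85.7 Ft -1.48 Fr 2.57 Fz 5.66 grip 30.00184804201126 0.270038920051174
1.45 [-0.7, -3.2]
1.5 [-1.2, -7.5]
1.55 [-1.3, -11.8]
1.6 [-1.3, -16.1]
1.65 [-1.1, -20.4]
1.7 [-0.6, -24.6]
1.75 [0.0, -28.9]
1.8 [0.9, -33.1]
1.85 [2.0, -37.3]
1.9 [3.3, -41.4]
1.95 [4.8, -45.4]
2.0 [6.5, -49.3]
2.05 [8.4, -53.2]
2.1 [10.5, -57.0]
```

Request:
arm_command(targets=[[-1, -7.5, 0, 0, 0], [-1, -7.5, 0, 0, 0]])

```text
t: 13.65
eef_pos: [493.9, -227.3, 137.9]
tcp_rot: [3.141, 0.001, 0.001]
ft_force: [-2.3, -1.2, 6.2]
opening: 0.268
grip_force: 30.0
```

Request:
arm_command(targets=[[0, -4.3, 0, 0, 0], [0, -4.3, 0, 0, 0]])

```text
t: 13.85
eef_pos: [493.7, -223.2, 137.9]
tcp_rot: [3.141, 0.001, 0.001]
ft_force: [-2.7, -1.1, 8.5]
opening: 0.267
grip_force: 30.0
```

Request:
arm_command(targets=[[0, -4.3, 0, 0, 0], [0, -4.3, 0, 0, 0]])

```text
t: 14.05
eef_pos: [493.7, -218.9, 137.9]
tcp_rot: [3.141, 0.001, 0.001]
ft_force: [-3.9, -1.0, 8.2]
opening: 0.267
grip_force: 30.0
```

Request:
arm_command(targets=[[0.2, -4.3, 0, 0, 0], [0.2, -4.3, 0, 0, 0]])

```text
t: 14.25
eef_pos: [493.9, -214.6, 137.9]
tcp_rot: [3.141, 0.001, 0.001]
ft_force: [-2.5, -0.8, 8.5]
opening: 0.269
grip_force: 30.0
```

```bash
python3 -c "
from h import *
arc(*np.arange(1.65,2.1,.05),r=86)"
```

```text
t 14.25 p [ 493.9 -214.6  137.9] th 1.646 r 85.7 Ft -1.02 Fr 2.38 Fz 8.45 grip 30.00140279531479 0.268542909090277
1.65 [-0.2, -0.4]
1.7 [0.2, -4.6]
1.75 [0.9, -8.9]
1.8 [1.8, -13.1]
1.85 [2.8, -17.3]
1.9 [4.1, -21.4]
1.95 [5.6, -25.4]
2.0 [7.3, -29.3]
2.05 [9.2, -33.2]
2.1 [11.3, -37.0]
```

Request:
arm_command(targets=[[0.2, -4.3, 0, 0, 0], [0.2, -4.3, 0, 0, 0]])

```text
t: 14.45
eef_pos: [494.3, -210.8, 138.0]
tcp_rot: [3.141, 0.0, 0.001]
ft_force: [-3.9, -3.5, 7.3]
opening: 0.268
grip_force: 30.0
```

Request:
arm_command(targets=[[0.7, -4.3, 0, 0, 0], [0.7, -4.3, 0, 0, 0]])

```text
t: 14.65
eef_pos: [494.9, -206.7, 138.0]
tcp_rot: [3.14, 0.001, 0.001]
ft_force: [-2.9, -6.0, 8.3]
opening: 0.268
grip_force: 30.0
```

```bash
python3 -c "
from h import *
arc(*np.arange(1.75,2.15,.05),r=86)"
```

```text
t 14.65 p [ 494.9 -206.7  138. ] th 1.738 r 85.7 Ft -6.38 Fr 1.89 Fz 8.3 grip 30.017578303813934 0.26754866019771073
1.75 [-0.1, -1.0]
1.8 [0.8, -5.2]
1.85 [1.8, -9.4]
1.9 [3.1, -13.5]
1.95 [4.6, -17.5]
2.0 [6.3, -21.5]
2.05 [8.2, -25.3]
2.1 [10.3, -29.1]
```

Request:
arm_command(targets=[[0.8, -5.2, 0, 0, 0], [0.8, -5.2, 0, 0, 0]])

```text
t: 14.85
eef_pos: [495.8, -201.2, 137.9]
tcp_rot: [3.141, 0.0, 0.001]
ft_force: [-2.9, -3.5, 7.0]
opening: 0.269
grip_force: 30.0
```

Request:
arm_command(targets=[[1, -4.2, 0, 0, 0], [1, -4.2, 0, 0, 0]])

```text
t: 15.05
eef_pos: [496.8, -196.8, 137.9]
tcp_rot: [3.141, 0.0, 0.001]
ft_force: [-1.1, -1.5, 7.9]
opening: 0.267
grip_force: 30.0
```

```bash
python3 -c "
from h import *
arc(*np.arange(1.85,2.15,.03),r=86)"
```

```text
t 15.05 p [ 496.8 -196.8  137.9] th 1.856 r 86.1 Ft -1.72 Fr 0.62 Fz 7.86 grip 30.001235604286194 0.26745687739865126
1.85 [-0.1, 0.5]
1.88 [0.7, -2.0]
1.91 [1.5, -4.4]
1.94 [2.4, -6.8]
1.97 [3.3, -9.2]
2.0 [4.4, -11.6]
2.03 [5.5, -13.9]
2.06 [6.7, -16.2]
2.09 [7.9, -18.4]
2.12 [9.2, -20.7]
```

Request:
arm_command(targets=[[0.7, -2, 0, 0, 0], [0.7, -2, 0, 0, 0]])

```text
t: 15.25
eef_pos: [497.5, -194.7, 137.9]
tcp_rot: [3.141, 0.001, 0.001]
ft_force: [-2.2, -1.5, 7.3]
opening: 0.27
grip_force: 30.0
```

Request:
arm_command(targets=[[0.8, -2.4, 0, 0, 0], [0.8, -2.4, 0, 0, 0]])

```text
t: 15.45
eef_pos: [498.3, -192.1, 137.8]
tcp_rot: [-3.141, 0.001, 0.001]
ft_force: [-2.0, 1.4, 8.6]
opening: 0.266
grip_force: 30.0
```

```bash
python3 -c "
from h import *
arc(*np.arange(1.91,2.15,.03),r=86)"
```

```text
t 15.45 p [ 498.3 -192.1  137.8] th 1.913 r 86.1 Ft 0.63 Fr 2.32 Fz 8.57 grip 30.00098615884781 0.2658830606959933
1.91 [0.0, 0.2]
1.94 [0.9, -2.2]
1.97 [1.9, -4.6]
2.0 [2.9, -6.9]
2.03 [4.0, -9.2]
2.06 [5.2, -11.5]
2.09 [6.5, -13.8]
2.12 [7.8, -16.0]
```

Request:
arm_command(targets=[[0.9, -2.2, 0, 0, 0], [0.9, -2.2, 0, 0, 0]])

```text
t: 15.65
eef_pos: [499.2, -189.8, 137.8]
tcp_rot: [-3.141, 0.001, 0.001]
ft_force: [-1.7, 1.6, 7.3]
opening: 0.27
grip_force: 30.0
```

Request:
arm_command(targets=[[1, -2.4, 0, 0, 0], [1, -2.4, 0, 0, 0]])

```text
t: 15.85
eef_pos: [500.2, -187.2, 137.8]
tcp_rot: [-3.141, 0.001, 0.001]
ft_force: [-1.0, 2.6, 7.4]
opening: 0.266
grip_force: 30.0
```

Request:
arm_command(targets=[[1, -2.3, 0, 0, 0], [1, -2.3, 0, 0, 0]])

```text
t: 16.05
eef_pos: [501.3, -184.8, 137.8]
tcp_rot: [-3.141, 0.0, 0.001]
ft_force: [0.1, 3.1, 7.0]
opening: 0.265
grip_force: 30.0
```

```bash
python3 -c "
from h import *
arc(*np.arange(2.0,2.15,.03),r=86)"
```

```text
t 16.05 p [ 501.3 -184.8  137.8] th 2.004 r 86.1 Ft 2.87 Fr 1.26 Fz 7.04 grip 30.0030317902565 0.2651589340406401
2.0 [-0.1, 0.4]
2.03 [1.0, -2.0]
2.06 [2.2, -4.3]
2.09 [3.4, -6.5]
2.12 [4.7, -8.7]
```

Request:
arm_command(targets=[[1, -2, 0, 0, 0], [1, -2, 0, 0, 0]])

```text
t: 16.25
eef_pos: [502.1, -183.2, 137.9]
tcp_rot: [-3.141, 0.001, 0.001]
ft_force: [-1.6, -0.1, 7.7]
opening: 0.272
grip_force: 30.0
```

Request:
arm_command(targets=[[1.1, -2.3, 0, 0, 0], [1.1, -2.3, 0, 0, 0]])

```text
t: 16.45
eef_pos: [503.2, -181.1, 137.9]
tcp_rot: [3.141, 0.001, 0.001]
ft_force: [-2.3, 0.7, 7.0]
opening: 0.271
grip_force: 30.0
```

```bash
python3 -c "
from h import *
arc(*np.arange(2.06,2.2,.03),r=86)"
```

```text
t 16.45 p [ 503.2 -181.1  137.9] th 2.054 r 86.0 Ft -0.47 Fr 2.36 Fz 7.04 grip 30.001813173294067 0.2708998536370847
2.06 [0.2, -0.5]
2.09 [1.5, -2.7]
2.12 [2.8, -4.9]
2.15 [4.2, -7.1]
2.18 [5.6, -9.3]
```

The clutch dropped: tangential force peaked at 6.4 N, reversed at θ≈1.89, pulled forward to +2.9 N at 2.00, then snapped to about 0. That is one click. I'll release and lift.

Request:
arm_command(targets=[[0, 0, 0, 0, 0.3], [0, 0, 0, 0, 0.4], [0, 0, 0, 0, 0.55], [0, 0, 0, 0, 0.55], [0, 0, 0, 0, 0.55]])

```text
t: 16.95
eef_pos: [503.9, -181.3, 137.5]
tcp_rot: [-3.141, 0.0, 0.001]
ft_force: [-0.1, 0.6, 0.2]
opening: 0.536
grip_force: 0.0
```

Request:
arm_command(targets=[[0, 0, -25, 0, 0.55], [0, 0, -60, 0, 0.55], [0, 0, -100, 0, 0.55], [0, 0, -115, 0, 0.6], [0, 0, -115, 0, 0.6]])

```text
t: 17.45
eef_pos: [504.7, -181.7, 254.7]
tcp_rot: [3.14, -0.004, 0.001]
ft_force: [0.8, -0.8, -0.4]
opening: 0.592
grip_force: 0.0
```

Run:
```python
from h import *
c=cam("wrist"); save(c,"w7"); g=cv2.cvtColor(c["frame"],cv2.COLOR_RGB2GRAY)
for th in (1.95,2.0,2.05,2.1,2.2,2.4):
    uv=proj(c,[*(AX-85.5*np.array([np.sin(th),np.cos(th)])),173]); print(th,uv.round(1),g[int(uv[1]),int(uv[0])])
u,v=proj(c,[*(AX-85.5*np.array([np.sin(2.05),np.cos(2.05)])),173]).astype(int)
print(g[v-40:v+41:5,u-50:u+51:5])
s=env.state(); print(s["t"],s["ft_force"])
plan((657,125,250,90))
```

```text
1.95 [263.7 200.8] 101
2.0 [259.2 198.9] 104
2.05 [254.7 196.9] 107
2.1 [250.4 194.6] 111
2.2 [242.  189.4] 35
2.4 [226.8 176.5] 17
[[239 239 239 239 218 244 244 243 234 231 231 229 233 229 227 132 211 238
  238 238 238]
 [244 244 244 244 243 244 244 244 239 238 209 234 232 230 197 130 238 238
  238 238 238]
 [241 241 241 241 241 241 241 241 230 224 230 231 228 225 119 212 226 226
  226 226 227]
 [ 25  19  19  24  28  28  28  28  29 110 201 218 230 188  12  26  26  27
   25  28  26]
 [ 19  19  18  20  19  18  16  18  31  48  47  42 133  48  16  16  16  15
   15  15  15]
 [ 18  21  20  17  18  18  18  21  46  48  47  46  38   5  16  17  15  14
   18  15  14]
 [ 18  19  20  19  14  15  17  18  50 112 123 114  53  10  13  14  15  16
   16  13  15]
 [ 17  20  17  20  18  15  17  18 108 115 112 111 106  18   9  15  16  15
   15  16  17]
 [ 17  16  19  18  14  14  14  25 106 106 107 105 102  34  13  15  15  14
   16  16  18]
 [ 19  17  17  14  13  15  18  19 103 104 102 101 101  19  15  14  13  15
    9  10   4]
 [ 19  20  20  11   7  11  10  10  47  99 100  99  58   9  10   8   6   4
    8   8   8]
 [ 17  18  17  11   8  11  10  10  10  12  29  14  11   6   5   7  11  11
   10   9   8]
 [ 15  14  15   9   7  10   9   9   9  10   9  11   9   6  11   9   7   8
    5   8   8]
 [ 11  17  17  13  10   9   6  10   9  11   8   7   8   6   8   8   8   9
    7   6   9]
 [ 11  17  17  10   8  11   8  12   7  10   8   5   8   5   8   6   8   8
    8   8  10]
 [  8  18  19  12   8  12  11  10  10   8  10   9   4   6   8   6   9   9
    9  11   8]
 [ 10  17  18  15   8   9  11   9  10   4   6   8   8   9   6   7  10   7
    7   7   8]]
17.5 [ 0.31925958 -0.13803311  0.36279157]
(657, 125, 250, 90) 0 [51.1, -102.1, 1.0, -30.0]
(657, 125, 250, 90) 1 [95.2, -62.9, 1.0, -30.0]
(657, 125, 250, 90) 2 [113.9, -6.9, 1.0, -30.0]
```

The knob rests at θ≈2.05, which matches one notch of slip. Now the cup.

Request:
arm_command(targets=[[51, -102, 0, -30, 0.8], [51, -102, 0, -30, 0.8], [51, -102, 0, -30, 0.8], [51, -102, 0, -30, 0.8], [51, -102, 0, -30, 1]])

```text
t: 18.0
eef_pos: [554.6, -78.6, 250.7]
tcp_rot: [-3.14, 0.002, 0.526]
ft_force: [-0.5, 0.4, 0.4]
opening: 0.839
grip_force: 0.0
```

Request:
arm_command(targets=[[95, -63, 0, -30, 1], [95, -63, 0, -30, 1], [95, -63, 0, -30, 1], [95, -63, 0, -30, 1], [95, -63, 0, -30, 1]])

```text
t: 18.5
eef_pos: [605.4, 22.8, 251.3]
tcp_rot: [-3.14, 0.001, 1.047]
ft_force: [-0.6, -0.5, -0.0]
opening: 0.998
grip_force: 0.0
```

Request:
arm_command(targets=[[114, -7, 0, -30, 1], [114, -7, 0, -30, 1], [114, -7, 0, -30, 1], [114, -7, 0, -30, 1], [114, -7, 0, -30, 1]])

```text
t: 19.0
eef_pos: [656.4, 124.7, 251.6]
tcp_rot: [-3.14, 0.0, 1.568]
ft_force: [0.1, -0.5, 0.2]
opening: 1.001
grip_force: 0.0
```

Run:
```python
from h import *
cam("wrist"); c=cam("wrist"); save(c,"w8"); g=cv2.cvtColor(c["frame"],cv2.COLOR_RGB2GRAY); s=env.state(); print(s["t"],s["eef_pos"],s["tcp_rot"],"cam",c["T"][:3,3])
p=proj(c,[657,164,75]); print("expect",p.round(1))
for t in(120,170,200):
    m=(g>t).astype(np.uint8); cs,_=cv2.findContours(m,cv2.RETR_EXTERNAL,cv2.CHAIN_APPROX_NONE)
    for k in cs:
        if cv2.contourArea(k)>300 and cv2.pointPolygonTest(k,tuple(map(float,p)),True)>-5:
            P=np.array([onz(c,*q[0],75)[:2] for q in k],np.float32); print(t,cv2.boundingRect(k),cv2.minEnclosingCircle(P),P.min(0),P.max(0))
print(c["frame"][int(p[1])-60:int(p[1])+61:6,int(p[0])].mean(1).astype(int)); print(g[int(p[1]),int(p[0])-60:int(p[0])+61:6])
```

```text
19.1 [656.35871906 124.14583173 252.16699768] [-3.14085716e+00  2.25659114e-04  1.56567754e+00] cam [657.50312344 207.22476843 422.33933451]
expect [254.5 134.9]
120 (225, 104, 60, 61) ((657.1837158203125, 164.01600646972656), 34.004249572753906) [623.8308 130.772 ] [690.2135  197.44162]
170 (225, 104, 60, 61) ((657.1558837890625, 164.06129455566406), 33.58009719848633) [623.8678  130.79529] [690.13727 197.43018]
200 (226, 105, 59, 59) ((657.2479858398438, 164.11265563964844), 33.21036148071289) [624.91925 131.9392 ] [690.08673 196.39702]
[ 23  25  24  22  25 195 252 252 252 252 252 252 252 252 252 191  22  24
  23  24  19]
[ 25  22  23  23  14  82 252 252 252 252 252 252 252 252 252 217  26  24
  25  24  26]
```

The cup centre is (657.2, 164.1), with a fitted radius of 33.3 against the nominal 33. I'll grasp the lid.

```bash
python3 -c "
from h import *
plan((657.2,164.1,140,90),(657.2,164.1,48,90))"
```

```text
(657.2, 164.1, 140, 90) 0 [40.0, 0.6, 112.2, -0.3]
(657.2, 164.1, 48, 90) 0 [0.0, 0.0, 92.0, -0.0]
```

Request:
arm_command(targets=[[40, 0.6, 40, -0.3, 1], [40, 0.6, 80, -0.3, 1], [40, 0.6, 112, -0.3, 1], [40, 0.6, 112, -0.3, 1], [40, 0.6, 112, -0.3, 1]])

```text
t: 19.6
eef_pos: [657.5, 164.3, 141.4]
tcp_rot: [3.141, 0.0, 1.574]
ft_force: [0.8, 0.1, 1.1]
opening: 1.002
grip_force: 0.0
```

Request:
arm_command(targets=[[0, 0, 35, 0, 1], [0, 0, 70, 0, 1], [0, 0, 88, 0, 1], [0, 0, 92, 0, 1], [0, 0, 92, 0, 1]])

```text
t: 20.1
eef_pos: [658.1, 164.7, 50.3]
tcp_rot: [3.14, -0.0, 1.575]
ft_force: [-0.7, -0.0, 1.2]
opening: 1.0
grip_force: 0.0
```

Request:
arm_command(targets=[[0, 0, 0, 0, 0.4], [0, 0, 0, 0, 0.4], [0, 0, 0, 0, 0.4], [0, 0, 0, 0, 0.4], [0, 0, 0, 0, 0.4]])

```text
t: 20.6
eef_pos: [657.3, 165.1, 49.1]
tcp_rot: [3.141, -0.0, 1.577]
ft_force: [-1.2, 0.2, 3.7]
opening: 0.686
grip_force: 30.0
```

Request:
arm_command(targets=[[0, 0, 0, 0, 0.4], [0, 0, 0, 0, 0.4], [0, 0, 0, 0, 0.4]])

```text
t: 20.9
eef_pos: [657.3, 165.1, 49.1]
tcp_rot: [3.141, -0.0, 1.577]
ft_force: [-1.0, -0.5, 5.3]
opening: 0.687
grip_force: 30.0
```

Request:
arm_command(targets=[[0, 0, -30, 0, 0.4], [0, 0, -75, 0, 0.4], [0, 0, -125, 0, 0.4], [0, 0, -170, 0, 0.4], [0, 0, -170, 0, 0.4]])

```text
t: 21.4
eef_pos: [659.1, 165.4, 225.2]
tcp_rot: [3.132, -0.001, 1.577]
ft_force: [0.2, -0.4, -1.3]
opening: 0.685
grip_force: 30.0
```

```bash
python3 -c "
from h import *
s=env.state();print(s['eef_pos'],s['ft_force'],s['grip_force'])
plan((579.5,-47,200,90))"
```

```text
[659.1282128  165.3634833  225.15481547] [ 0.1899576  -0.41443641 -1.30792399] 29.9997417954728
(579.5, -47, 200, 90) 0 [-211.9, -80.9, 25.2, 0.3]
```

Request:
arm_command(targets=[[-42, -16, 0, 0.3, 0.4], [-85, -32, 0, 0.3, 0.4], [-127, -48, 0, 0.3, 0.4], [-170, -65, 0, 0.3, 0.4], [-212, -81, 15, 0.3, 0.4]])

```text
t: 21.9
eef_pos: [576.9, -49.1, 204.1]
tcp_rot: [3.14, 0.001, 1.572]
ft_force: [0.9, -0.5, -1.3]
opening: 0.687
grip_force: 30.0
```

Request:
arm_command(targets=[[0, 0, 10, 0, 0.4], [0, 0, 10, 0, 0.4], [0, 0, 10, 0, 0.4]])

```text
t: 22.2
eef_pos: [577.6, -46.8, 193.3]
tcp_rot: [-3.141, -0.0, 1.572]
ft_force: [0.7, -0.5, -0.0]
opening: 0.687
grip_force: 30.0
```

Run:
```python
from h import *
c=cam("wrist"); save(c,"w9"); s=env.state();print(s['eef_pos'],s['tcp_rot'],s['ft_force'],s['grip_force'])
plan((579.5,-47,130.1,90))
```

```text
[577.82183295 -46.56074658 193.60763773] [ 3.14155690e+00 -4.29684196e-05  1.57247297e+00] [-0.45218099 -0.46400327 -1.77830349] 29.99988679890521
(579.5, -47, 130.1, 90) 0 [-0.4, 1.7, 63.5, 0.1]
```

Request:
arm_command(targets=[[-0.5, 1.7, 20, 0, 0.4], [-0.5, 1.7, 40, 0, 0.4], [-0.5, 1.7, 52, 0, 0.4], [-0.5, 1.7, 58, 0, 0.4], [-0.5, 1.7, 58, 0, 0.4]])

```text
t: 22.75
eef_pos: [579.1, -47.5, 135.3]
tcp_rot: [-3.141, -0.0, 1.572]
ft_force: [0.5, 0.5, -1.3]
opening: 0.682
grip_force: 30.0
```

Request:
arm_command(targets=[[0, 0, 1, 0, 0.4], [0, 0, 2, 0, 0.4], [0, 0, 3, 0, 0.4], [0, 0, 3, 0, 0.4], [0, 0, 3, 0, 0.4]])

```text
t: 23.25
eef_pos: [579.1, -48.0, 132.8]
tcp_rot: [3.141, 0.0, 1.571]
ft_force: [0.0, 0.2, -0.7]
opening: 0.686
grip_force: 30.0
```

Request:
arm_command(targets=[[0.8, 0, 1, 0, 0.4], [0.8, 0, 1.5, 0, 0.4], [0.8, 0, 1.5, 0, 0.4]])

```text
t: 23.55
eef_pos: [579.0, -47.2, 131.0]
tcp_rot: [-3.141, 0.0, 1.571]
ft_force: [-0.0, 0.2, -0.3]
opening: 0.686
grip_force: 30.0
```

Request:
arm_command(targets=[[0, 0, 1, 0, 0.4], [0, 0, 1, 0, 0.4], [0, 0, 1, 0, 0.4]])

```text
t: 23.85
eef_pos: [579.1, -47.2, 130.1]
tcp_rot: [-3.142, 0.0, 1.571]
ft_force: [-1.1, 0.4, -1.6]
opening: 0.69
grip_force: 30.0
```

Request:
arm_command(targets=[[0, 0, 0.7, 0, 0.4], [0, 0, 0.7, 0, 0.4], [0, 0, 0.7, 0, 0.4]])

```text
t: 24.15
eef_pos: [579.1, -47.2, 129.5]
tcp_rot: [3.141, 0.0, 1.571]
ft_force: [-0.8, -0.1, -0.1]
opening: 0.686
grip_force: 30.0
```

Request:
arm_command(targets=[[0, 0, 0.5, 0, 0.4], [0, 0, 0.5, 0, 0.4], [0, 0, 0.5, 0, 0.4]])

```text
t: 24.45
eef_pos: [579.3, -47.2, 129.3]
tcp_rot: [3.141, 0.0, 1.571]
ft_force: [-0.8, -0.9, 4.9]
opening: 0.685
grip_force: 30.0
```

The cup touches down at TCP z 129.3, about 80 mm pad height, which confirms the plate is home. I'll release and retreat.

Request:
arm_command(targets=[[0, 0, 0, 0, 0.72], [0, 0, 0, 0, 0.8], [0, 0, 0, 0, 0.95], [0, 0, 0, 0, 0.95], [0, 0, 0, 0, 0.95]])

```text
t: 24.95
eef_pos: [579.0, -47.2, 128.8]
tcp_rot: [-3.141, 0.0, 1.571]
ft_force: [-0.8, -1.6, -0.2]
opening: 0.942
grip_force: 0.0
```

Request:
arm_command(targets=[[0, 0, -10, 0, 0.95], [0, 0, -40, 0, 0.95], [0, 0, -80, 0, 0.95], [0, 0, -120, 0, 0.95], [0, 0, -150, 0, 0.95]])

```text
t: 25.45
eef_pos: [579.2, -47.2, 282.4]
tcp_rot: [3.139, 0.001, 1.572]
ft_force: [0.6, 0.4, -0.2]
opening: 0.949
grip_force: 0.0
```

Request:
arm_command(targets=[[-50, 0, -50, 0, 0.95], [-70, 0, -50, 0, 0.95], [-70, 0, -50, 0, 0.95]])

```text
t: 25.75
eef_pos: [579.5, -120.2, 332.0]
tcp_rot: [3.137, 0.002, 1.569]
ft_force: [0.3, 0.0, -0.2]
opening: 0.943
grip_force: 0.0
```

Run:
```python
from h import *
cam("wrist"); c=cam("wrist"); save(c,"w10"); g=cv2.cvtColor(c["frame"],cv2.COLOR_RGB2GRAY); s=env.state(); print(s["t"],s["eef_pos"],s["ft_force"])
p=proj(c,[579.3,-48,156]); print("cup expect",p.round(1), "pad",proj(c,[579.4,-47.8,81]).round(1))
for t in(120,170,215,235):
    cs,_=cv2.findContours((g>t).astype(np.uint8),cv2.RETR_EXTERNAL,cv2.CHAIN_APPROX_NONE)
    for k in cs:
        if cv2.contourArea(k)>300 and cv2.pointPolygonTest(k,tuple(map(float,p)),True)>-5:
            P=np.array([onz(c,*q[0],156)[:2] for q in k],np.float32); print(t,cv2.boundingRect(k),cv2.minEnclosingCircle(P))
k=proj(c,[*(AX-85.5*np.array([np.sin(2.05),np.cos(2.05)])),173]); print("knob",k.round(1))
for th in np.arange(1.85,2.3,.05):
    u,v=proj(c,[*(AX-85.5*np.array([np.sin(th),np.cos(th)])),173]).astype(int); print(round(th,2),u,v,g[v,u] if 0<=v<384 and 0<=u<512 else None)
```

```text
25.85 [ 578.79413186 -117.46908203  329.3269142 ] [-1.55053708  0.03941155 -0.30546046]
cup expect [253.7 106.4] pad [253.8 104.1]
120 (195, 67, 119, 185) ((579.05517578125, -107.68196868896484), 114.81277465820312)
170 (196, 68, 117, 167) ((579.6326904296875, -103.55126190185547), 111.03793334960938)
215 (196, 68, 117, 166) ((579.5845947265625, -103.67412567138672), 110.31568145751953)
235 (197, 69, 115, 164) ((580.099609375, -103.3721694946289), 109.77734375)
knob [188.4 226.7]
1.85 183 239 15
1.9 184 235 25
1.95 185 232 44
2.0 186 229 44
2.05 188 226 47
2.1 189 223 48
2.15 191 220 49
2.2 193 217 35
2.25 195 215 33
```

Run:
```python
from h import *
c=cam("wrist"); g=cv2.cvtColor(c["frame"],cv2.COLOR_RGB2GRAY)
R=g[50:170,190:320]
h=cv2.HoughCircles(cv2.medianBlur(R,3),cv2.HOUGH_GRADIENT,1,20,param1=100,param2=12,minRadius=24,maxRadius=36)
for x,y,r in h[0][:3]: print(x+190,y+50,r,onz(c,x+190,y+50,156).round(1),"rad mm",(r/c["f"]*(c["T"][2,3]-156)).round(1))
print(g[60:165:5,205:305:5])
```

```text
255.5 107.5 32.1 [580.7 -47.9 156. ] rad mm 35.8
[[ 17  21  21  22  20  21  22  21  23  20  18  20  20  20  20  20  19  19
   20  19]
 [ 19  21  19  20  18  19  21  21  19  20  20  18  20  20  20  19  14  16
   19  15]
 [242 242 242 242 242 242 242 242 242 242 241 242 241 242 241 241 241 241
  241 241]
 [244 244 233 233 232 231 230 230 229 221 225 228 233 232 234 234 233 233
  240 244]
 [244 232 239 116 244 244 243 238 243 244 244 243 244 239 244 244 238 149
  236 244]
 [244 211 237 202 244 241 243 244 244 244 244 244 244 244 237 244 243 220
  235 244]
 [244 210 233 244 199 241 244 243 244 244 244 244 244 244 244 236 244 244
  232 244]
 [244 209 229 192 189 244 244 244 244 244 244 244 244 244 244 243 244 244
  234 244]
 [244 210 201 172 233 244 244 244 244 244 244 244 244 244 244 244 240 244
  234 244]
 [244 209 156 172 241 243 243 244 244 244 244 243 244 244 244 244 240 244
  241 244]
 [244 209 159 173 240 243 244 244 244 244 244 244 244 244 244 244 242 244
  241 244]
 [244 209 156 171 227 244 244 244 244 243 244 244 244 244 244 244 242 244
  240 244]
 [244 214 154 171 170 244 244 244 244 244 244 243 244 243 244 242 244 244
  240 244]
 [244 243 188 170 170 234 244 244 244 244 244 244 243 244 244 233 244 244
  241 244]
 [243 243 187 242 170 169 237 244 243 244 243 243 244 244 233 243 244 244
  243 244]
 [244 243 190 244 244 205 157 191 243 244 244 244 240 229 238 244 244 243
  244 244]
 [244 243 193 244 214 160   9  13  12  32  40  25   8  12  34 244 244 243
  244 244]
 [244 243 184 243 198 112  30  30  30  32  33  31  31  35  31 244 244 243
  244 244]
 [243 243 177 244 244 233  87  78  87  82  80  82  82  83  97 244 244 243
  244 244]
 [243 243 171 244 244 244 244 244 244 244 244 244 244 244 244 243 244 244
  244 244]
 [201 200 174 172 157 167 161 191 172 244 244 244 243 244 244 244 228 242
  244 244]]
```

```bash
python3 -c "
from cell import env
print(env.job_done())"
```

```text
the job is handed in; nothing more can be done
None
```

I handed the job in at about 26 s (limit 67 s): the plate is home on the dock with its pad away from the crank, the clamp was turned to one clutch click and no further, and the cup stands released on the pad, all judged from camera measurements and forces, with no score returned.

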